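# Reject the capless bottle, then hold the good one up with tongs

## Task

Of the two small glass bottles on the white board, first put the one without a cap into the slatted reject crate and let go of it. Then take the spring tongs from their rest, close their jaws on the capped bottle and lift it upright at least 12 cm clear of the board, never touching that bottle with the robot itself (no finger marks) and without disturbing the other things on the bench. Finish while still squeezing the tongs and holding the bottle up in them, still: do not put anything down.

Things in the scene. Friction and masses are not known exactly. Their poses are not given: they have to be found in the camera images.
- bottle_mid (a point): centre (half-way up) of the good bottle: amber glass cylinder 30 mm across and 40 mm tall, then a shoulder narrowing to a neck with a black screw cap 22 mm across; 64 mm tall in all, so its underside is 32 mm below this point; 50 to 90 g; loose, upright on the board. Its z axis points up. Only the tongs may touch it; grip its 40 mm tall cylinder, best about 22 mm above its underside
- reject_mid (a point): centre (half-way up) of the reject bottle: the same glass, without a cap, open neck 16 mm across, 54 mm tall in all, underside 27 mm below this point; about 60 g; loose, upright on the board. The two bottles stand 110 mm apart along the board's y; which is at which end varies
- board: flat white laminate board that carries both bottles, fixed, 110 mm (its x) x 220 mm (its y) x 12 mm tall; origin at the centre of its underside, on the table. Its -x side is towards the robot
- crate: grey slatted plastic reject crate, open on top, fixed, 200 mm (its x) x 150 mm (its y) x 85 mm tall, walls 5 mm, floor 5 mm; origin at the centre of its underside
- rest: dark wooden tongs rest, fixed: a 200 x 90 x 4 mm base with two cross bars up to 22 mm high, 65 mm before and behind its centre; origin at the centre of its underside. The tongs lie on the bars. Rest and crate stand on opposite sides of the board, either way round
- tongs_grip (a point): where to grip the steel spring tongs: midway between their arms, half-way up, 100 mm ahead of the hinge (33 mm above the table at the start). x points along the tongs from hinge to jaws, y across, z up. Arms 22 mm tall, straight from 55 mm behind to 45 mm ahead of here; over their outsides 58 mm wide open, about 54 mm part-closed for carrying with open jaws, 42 mm closed on a bottle
- tongs_hinge (a point): hinge of the tongs, half-way up, 100 mm behind tongs_grip, same axes. The tongs weigh about 120 g and balance near tongs_grip; 235 mm long, from 22 mm behind this point to 213 mm ahead; they lie on the rest so that they open and close horizontally
- tongs_jaw (a point): point midway between the tongs' jaws, 100 mm ahead of tongs_grip at the same height, same axes; a gripped bottle's axis sits here. Jaws: shallow rubber V's, 22 mm tall, 26 mm long; when open their ends leave a gap of 54 mm and they are 78 mm wide over the outsides; they close to 30 mm on a bottle
- tongs_left (a joint): angle by which the tongs' left arm (+y) is closed, rad: 0 sprung open, about 0.02 part-closed for carrying, 0.08 closed on a bottle, 0.11 at its stop; the right arm mirrors it. Squeezing the arms at tongs_grip takes 5 N to start, 6 N at 0.02 and 9 N at 0.08; half of what is squeezed beyond that presses at the jaws
- notes: square pad of paper notes, 70 x 70 x 14 mm, lying flat; bystander (origin: centre of underside, as for all bystanders)
- tape: cardboard-coloured tape roll lying flat, 90 mm across, 48 mm tall; bystander
- carton: small closed cardboard carton, 100 x 80 x 60 mm; bystander
- mug: white ceramic mug, 84 mm across, 90 mm tall, handle on its +y side; bystander
- stapler: black and steel desk stapler, 140 mm long along its x, 36 mm wide, 45 mm tall; bystander
- glue: upright glue stick, 30 mm across, 98 mm tall; bystander
There are look-alikes about, which are no part of the job. What is shaped like the rest but red is not meant.

How it is judged:
By the outcome, as a careful person would: the job done as asked, in the order asked, and still so for the second after the job is handed in, while the arm keeps its last pose, push and grip.
It also fails if it takes over 64 s, if anything falls off the work surface, if the arm or the gripper's body presses on something with over 40 N, if the wrist force passes 120 N, or if a joint passes its speed limit or range.

## Robot

A 6-joint arm with a two-finger parallel gripper is mounted at the origin on the work surface. World frame = base frame: x ahead of the robot, y to its left, z up, the work surface at z = 0. Lengths are in m, angles in rad, forces in N, time in s.
With the tool pointing down it reaches from about 0.35 to 0.975 m from the base axis. Payload 17.4 kg.
Tool frame: the origin (TCP) lies at the very end of the fingers, on their centre line; the grasp point (between the pads) lies 19 mm behind it (ctrl.tcp_to_grasp is the distance from the TCP to the grasp point, in m); z points along the fingers, y is the line along which they close (so a half turn about z gives the same grasp; the last joint's range is limited). The gripper opens to 85 mm and grips with 20 to 120 N. Pads are 22 mm wide; open, the fingers measure 114 mm over their backs; the gripper's body (76 mm by 85 mm) begins 54 mm behind the grasp point. The pads swing forward as they close: fully open they stand 13 mm farther back than shut.
Start: joints at [-1.173, 0.116, 1.442, -0, 1.584, -0.038], TCP at [0.285, -0.612, 0.231] pointing down, gripper open.
Joint ranges: [-2.83, 2.83], [-0.83, 2.19], [0.07, 2.5], [-1.14, 4.28], [0.01, 3], [-2.97, 2.97]. Speed limits (rad/s): [1.89, 1.89, 2.22, 3.14, 3.14, 3.14].

## Interface

Orientations are given as a unit quaternion [w, x, y, z].
In Python, from bench import ctrl, viewer, models gives the robot as it stands. Calls block until the motion is done:
- ctrl.move_ptp(position, orientation): joint-space move of the TCP to a pose.
- ctrl.movel(position, ori=None, feed=0.15): straight line of the TCP; ori=None keeps the orientation; feed is the mean speed in m/s.
- ctrl.goto_joints(angles): joint-space move.
- ctrl.set_gripper(opening, f_grip=None): finger opening in m; f_grip is the grip in N (None keeps the last); returns when the fingers have stopped.
- ctrl.pause(seconds).
- ctrl.solve_ik(position, orientation): joint angles nearest the present ones, or None.
- viewer.snapshot(name): name is "scene" or "top"; returns a dict with "frame" (400x640x3 uint8, red, green, blue), "camera_matrix" (3x3 intrinsics, pixels), "extrinsics" (4x4, takes a point from world to camera coordinates). Camera axes: x right, y down, z forward; pixel columns grow to the right and rows downward; lengths in m; the calibration is good to about 2 mm. A picture is of the moment at which its call begins. There is no depth.
A pose or a line that the arm cannot do raises ctrl.PlanningError and nothing moves.
- ctrl.job_done(): hands the job in; it is judged then, once.
Trained networks look in a picture, given as the dict that the camera call returned (one of the last four; its "shot" number tells which), for a name from the list of things; names that differ only in an ending like _2 or _b are one class to them, and where a whole thing is asked for, a point or a joint stands for the part that bears it (a point fixed in the world has none). Each returns a list of dicts, best first, with "p" (0 to 1); they miss things now and then, are a little off and sometimes report something else, mostly with a low value. They report only what shows in the picture. A call takes as long as a camera call. They do not tell look-alikes from the thing itself.
- models.spot_in(picture, name): "xy" ([column, row] in pixels, amid what is visible of it).
- models.regions_of(picture, name): "pixels" (400x640 bool, what is visible of it) and "xy" ([column, row] in pixels, amid what is visible of it).
Readings, each from a call of its own:
- ctrl.current_t(): time.
- ctrl.current_joints(): joint angles.
- ctrl.current_joint_velocities(): joint speeds.
- ctrl.current_joint_efforts(): joint torques, N m.
- ctrl.current_tcp_pos(): TCP position.
- ctrl.current_orientation(): TCP orientation.
- ctrl.current_ft_force(): force on the tool from outside, world axes, zero at the start.
- ctrl.current_moment(): the same for the moment, N m.
- ctrl.current_finger_gap(): finger opening in m.
- ctrl.current_grasp_force(): force on a finger pad.
Only numpy, scipy, OpenCV 4.12 (cv2) and the standard library are available. Lean on these libraries where they do the work, as an engineer would, in place of code of your own. Each camera call takes 0.05 s, during which the arm holds its last target. There are 200 camera calls.

## Working session

There is one attempt and no reset: what is moved stays moved. The work goes in short steps, each a Python script; the robot and the scene stay as the last script left them, time stands still between calls to the robot, and variables do not carry over. Pictures are saved under pics/ and viewed, at most 10 in all, crops included, and the job is handed in when it is done.

```bash
mkdir -p pics; ls
python3 - <<'E'
from bench import ctrl, viewer, models
import cv2, numpy as np, pickle
for n in ("scene","top"):
    s=viewer.snapshot(n); cv2.imwrite(f"pics/{n}0.png",s["frame"][:,:,::-1]); 
    print(n,s["camera_matrix"].round(1).tolist(),s["extrinsics"].round(3).tolist())
    for k in ["bottle_mid","reject_mid","board","crate","rest","tongs_grip","tongs_hinge","tongs_jaw","notes","tape","carton","mug","stapler","glue"]:
        print(k,[(np.round(d["xy"],1).tolist(),round(d["p"],2)) for d in models.spot_in(s,k)][:4])
print(ctrl.current_t())
E
```

```text
pics
scene [[409.9, 0.0, 314.5], [0.0, 409.9, 195.0], [0.0, 0.0, 1.0]] [[-0.214, 0.977, 0.002, 0.081], [0.533, 0.119, -0.838, -0.214], [-0.818, -0.178, -0.546, 1.495], [0.0, 0.0, 0.0, 1.0]]
bottle_mid [([304.5, 224.9], 0.77)]
reject_mid [([259.3, 217.9], 0.77)]
board [([191.5, 203.4], 0.2)]
crate [([201.7, 197.9], 0.66)]
rest [([192.6, 203.0], 0.59), ([244.3, 151.6], 0.59)]
tongs_grip [([200.8, 195.6], 0.72), ([289.1, 229.9], 0.69), ([197.9, 198.1], 0.34)]
tongs_hinge [([184.0, 187.6], 0.94), ([483.7, 252.6], 0.74)]
tongs_jaw [([183.2, 195.6], 0.89), ([262.1, 214.4], 0.29)]
notes [([331.7, 188.9], 0.58)]
tape [([222.3, 273.4], 0.95)]
carton [([307.0, 292.5], 0.57)]
mug [([159.7, 241.9], 0.69), ([407.7, 282.2], 0.37)]
stapler [([409.5, 284.7], 0.86), ([435.1, 206.8], 0.31)]
glue [([485.1, 254.2], 0.59), ([308.9, 289.9], 0.41)]
top [[393.9, 0.0, 320.3], [0.0, 393.9, 194.6], [0.0, 0.0, 1.0]] [[-0.001, -1.0, -0.005, 0.064], [-0.998, 0.001, -0.06, 0.514], [0.06, 0.005, -0.998, 1.32], [0.0, 0.0, 0.0, 1.0]]
bottle_mid [([333.2, 171.0], 0.37), ([239.0, 216.8], 0.34), ([324.3, 235.1], 0.29)]
reject_mid [([258.9, 134.3], 0.55), ([366.8, 175.1], 0.49)]
board [([346.9, 177.4], 0.96)]
crate [([238.3, 217.3], 0.71)]
rest [([425.9, 288.5], 0.79), ([432.5, 203.8], 0.66)]
tongs_grip [([439.4, 191.0], 0.79)]
tongs_hinge [([439.2, 180.5], 0.65)]
tongs_jaw [([443.8, 195.8], 0.9)]
notes [([324.8, 235.2], 0.57)]
tape [([372.7, 107.2], 0.83), ([315.4, 114.5], 0.69)]
carton [([313.1, 113.8], 0.74)]
mug [([420.4, 127.0], 0.79), ([315.7, 112.2], 0.45)]
stapler [([262.6, 135.0], 0.77)]
glue [([212.9, 160.1], 0.66)]
1.5
```

Run:
```python
import cv2
a=cv2.imread("pics/top0.png")[60:330,160:520]; cv2.imwrite("pics/topc.png",cv2.resize(a,None,fx=2.2,fy=2.2,interpolation=cv2.INTER_CUBIC))
a=cv2.imread("pics/scene0.png")[120:320,130:530]; cv2.imwrite("pics/scenec.png",cv2.resize(a,None,fx=2,fy=2,interpolation=cv2.INTER_CUBIC))
```

```text
(no output)
```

View pics/topc.png

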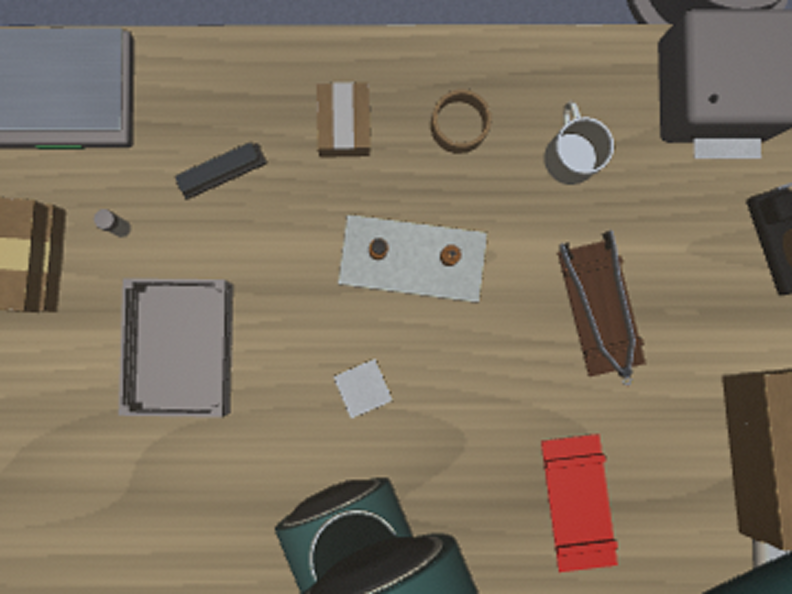

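View pics/scenec.png

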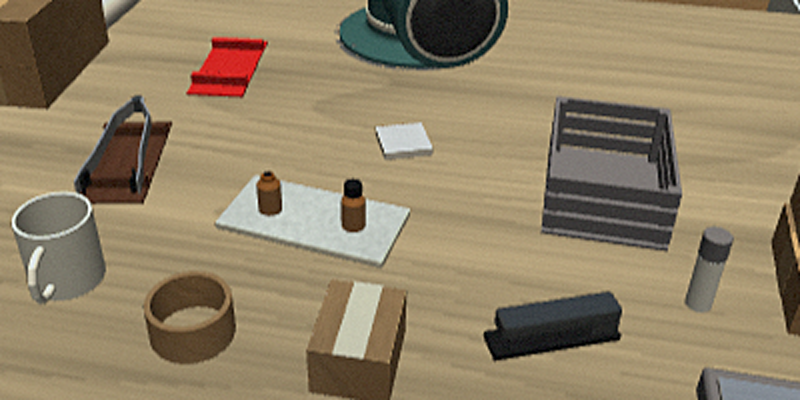

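Capped bottle is the left one in the top view, at about full pixel (332,172). The reject is at (365,175) and the crate is at (240,217), on the +y side. The tongs lie on the brown rest with the hinge at (445,230) and the jaws near (416,172) and (436,168). Next I zoom in to measure.

```bash
cat > h.py <<'E'
from bench import ctrl, viewer, models
import cv2, numpy as np
from scipy.optimize import least_squares, minimize
from scipy.spatial.transform import Rotation as R
def proj(s,P):
    P=np.atleast_2d(P); c=P@s["extrinsics"][:3,:3].T+s["extrinsics"][:3,3]
    u=c@s["camera_matrix"].T; return u[:,:2]/u[:,2:]
def onplane(s,px,z):
    E=s["extrinsics"];d=E[:3,:3].T@np.linalg.solve(s["camera_matrix"],[px[0],px[1],1]); o=-E[:3,:3].T@E[:3,3]
    return o+d*(z-o[2])/d[2]
def tri(ss,pxs):
    f=lambda X:np.concatenate([proj(s,X)[0]-p for s,p in zip(ss,pxs)])
    r=least_squares(f,[.5,0,.05]); return r.x,np.abs(r.fun).max()
def quat(phi):  # tool down, tool y (closing) axis at world yaw phi
    y=np.array([np.cos(phi),np.sin(phi),0]);z=np.array([0,0,-1.]);x=np.cross(y,z)
    q=R.from_matrix(np.c_[x,y,z]).as_quat(); return q[[3,0,1,2]]
def crop(s,c,w,h,f,name=None):
    u,v=int(c[0]-w/2),int(c[1]-h/2); a=s["frame"][v:v+h,u:u+w,::-1]
    return cv2.resize(a,None,fx=f,fy=f,interpolation=cv2.INTER_CUBIC),(u,v)
E
python3 - <<'E'
from h import *
sc=viewer.snapshot("scene");tp=viewer.snapshot("top")
for n,s in (("scene",sc),("top",tp)): 
    for k in ("bottle_mid","reject_mid","tongs_grip","crate","board"):
        for d in models.regions_of(s,k)[:3]:
            m=d["pixels"]; ys,xs=np.where(m); print(n,k,np.round(d["xy"],1),round(d["p"],2),m.sum(),xs.min(),xs.max(),ys.min(),ys.max())
            f=m&0
    hsv=cv2.cvtColor(s["frame"],cv2.COLOR_RGB2HSV); 
print(); import pickle; pickle.dump((sc,tp),open("s0.pkl","wb"))
A,oa=crop(tp,(348,174),80,60,5);B,ob=crop(tp,(432,198),80,80,5)
C,oc=crop(sc,(285,225),80,60,5);D,od=crop(sc,(191,195),80,80,5)
print(oa,ob,oc,od)
W=np.zeros((700,800,3),np.uint8);W[:300,:400]=A;W[:300,400:]=C;W[300:,:400]=B;W[300:,400:]=D
cv2.imwrite("pics/q1.png",cv2.resize(W,None,fx=.85,fy=.85))
E
```

```text
scene bottle_mid [306.  222.4] 0.8 276 301 312 209 235
scene reject_mid [262.1 217.6] 0.56 247 257 270 205 227
scene tongs_grip [201.2 192.8] 0.61 545 167 205 167 216
scene crate [438.3 208.6] 0.9 4521 401 470 168 244
scene board [291.2 230.2] 0.9 2161 238 334 208 252
top reject_mid [239.4 218.2] 0.3 3135 214 266 186 249
top tongs_grip [442.1 199.1] 0.86 451 415 448 165 233
top tongs_grip [315.  115.2] 0.71 820 304 328 96 131
top crate [366.6 175.6] 0.72 100 359 370 171 181
top crate [239.9 216.3] 0.58 3074 215 265 187 249
top board [345.1 178.2] 0.69 1837 314 380 158 195
top board [259.2 133.8] 0.59 548 240 280 124 149

(308, 144) (392, 158) (245, 195) (151, 155)
```

View pics/q1.png

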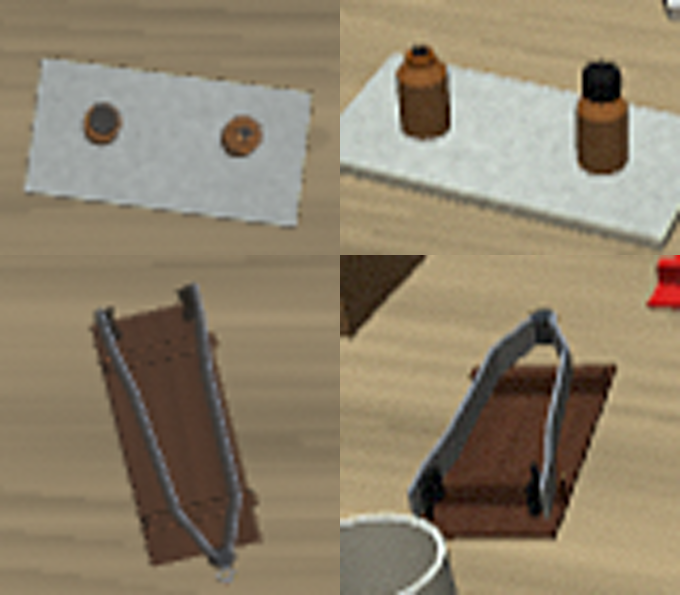

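The zoom shows the tongs' hinge at top (444.7,229.8) and scene (198.5,169.4), with tips at top (415.8,171.6) and (437.4,165.8), and scene (199.2,215) and (168.6,211.5). Next I fit the poses.

Run:
```python
from h import *; import pickle
sc,tp=pickle.load(open("s0.pkl","rb"))
th=np.linspace(0,2*np.pi,24)
def prof(capped):
    p=[(15,0),(15,40),(11,46),(11,64)] if capped else [(15,0),(15,40),(8,46),(8,54)]
    return np.concatenate([np.c_[r*np.cos(th),r*np.sin(th),0*th+z] for r,z in p])/1e3
def mask(s,c,rad):
    hsv=cv2.cvtColor(s["frame"],cv2.COLOR_RGB2HSV); 
    m=((hsv[...,1]>125)|(hsv[...,2]<70)); w=np.zeros_like(m);c=np.int32(c);w[c[1]-rad:c[1]+rad,c[0]-rad+0:c[0]+rad]=1
    return (m&w)
for nm,cap,ct,cs in (("bottle",1,(332,173),(306,222)),("reject",0,(365,176),(262,216))):
    P=prof(cap); ms=[(tp,mask(tp,ct,9)),(sc,mask(sc,cs,15))]
    print(nm,[m.sum() for _,m in ms])
    def cost(X,views=ms):
        c=0
        for s,m in views:
            im=np.zeros((400,640),np.uint8); h=cv2.convexHull(np.float32(proj(s,P+X)))
            # supersample
            u0=h.reshape(-1,2); o=np.floor(u0.min(0))-4; 
            big=np.zeros((360,360),np.uint8); cv2.fillConvexPoly(big,np.int32(np.round((u0-o+.5)*8)),1)
            sm=cv2.resize(big.astype(np.float32),(45,45),interpolation=cv2.INTER_AREA); o=o.astype(int)
            mm=m[o[1]:o[1]+45,o[0]:o[0]+45]; c+=np.abs(sm-mm).sum()+ (m.sum()-mm.sum())
        return c
    X0=onplane(tp,ct,.05);X0[2]=.012
    o=dict(initial_simplex=X0+np.array([[0,0,0],[.01,0,0],[0,.01,0],[0,0,.01]]))
    r=minimize(cost,X0,method="Nelder-Mead",options=o);print("3d",r.x.round(4),r.fun)
    for v in (ms,ms[:1],ms[1:]):
        r2=minimize(lambda q:cost(np.r_[q,.012],v),r.x[:2],method="Nelder-Mead",options=dict(initial_simplex=r.x[:2]+np.array([[-.005,-.005],[.005,0],[0,.005]])));print("z12",r2.x.round(4),r2.fun)
# tongs
top=dict(h=(444.7,229.8),l=(415.8,171.6),r=(437.4,165.8)); s_=dict(h=(198.5,169.4),l=(199.2,215),r=(168.6,211.5))
for k in top: print(k,tri([tp,sc],[top[k],s_[k]]),onplane(tp,top[k],.044).round(4),onplane(sc,s_[k],.044).round(4))
print("crate",onplane(tp,(240.5,218),.085).round(3))
for c in [(120,282),(232,280),(120,415),(230,415)]: print(onplane(tp,np.array(c)/2.2+(160,60),.085).round(3))
b=[(42,58),(312,93),(298,226),(25,190)]
for c in b: print("board",onplane(tp,np.array(c)/4.25+(308,144),.012).round(4))
for k,c in dict(notes=(363,388),mug=(585,148),tape=(461,120),carton=(343,118),glue=(106,219),red=(580,500)).items(): print(k,onplane(tp,np.array(c)/2.2+(160,60),.03).round(3))
```

```text
bottle [np.int64(47), np.int64(258)]
3d [0.5844 0.025  0.009 ] 80.015625
z12 [0.5853 0.0246] 80.46875
z12 [0.5857 0.0276] 28.140625
z12 [0.5851 0.0249] 51.859375
reject [np.int64(47), np.int64(216)]
3d [ 0.5765 -0.0844  0.0115] 66.3125
z12 [ 0.5762 -0.0844] 66.84375
z12 [ 0.5777 -0.0843] 32.234375
z12 [ 0.576  -0.0848] 34.328125
h (array([ 0.39526806, -0.34838361,  0.03674851]), np.float64(0.3139975726240323)) [ 0.3959 -0.3472  0.044 ] [ 0.4069 -0.3406  0.044 ]
l (array([ 0.58999656, -0.25648975,  0.02253804]), np.float64(1.093027981107923)) [ 0.5889 -0.2551  0.044 ] [ 0.6167 -0.2377  0.044 ]
r (array([ 0.6085314 , -0.32789265,  0.03517165]), np.float64(0.5671533918565501)) [ 0.6082 -0.3272  0.044 ] [ 0.6195 -0.3187  0.044 ]
crate [0.435 0.319 0.085]
[0.531 0.403 0.085]
[0.534 0.239 0.085]
[0.338 0.4   0.085]
[0.338 0.241 0.085]
board [0.6413 0.071  0.012 ]
board [ 0.6126 -0.1458  0.012 ]
board [ 0.5056 -0.1335  0.012 ]
board [0.5348 0.0847 0.012 ]
notes [0.374 0.047 0.03 ]
mug [ 0.741 -0.295  0.03 ]
tape [ 0.786 -0.105  0.03 ]
carton [0.789 0.077 0.03 ]
glue [0.633 0.441 0.03 ]
red [ 0.206 -0.278  0.03 ]
```

```bash
cat >> h.py <<'E'
def best(p,phi):
    """orientation (of the two half turns) whose joint 6 is nearest the middle"""
    c=[(abs(j[5]),quat(f)) for f in (phi,phi+np.pi) for j in [ctrl.solve_ik(p,quat(f))] if j is not None]
    return min(c,key=lambda t:t[0])[1]
E
python3 - <<'E'
from h import *
rj=np.array([.5767,-.0845]); q=best([*rj,.15],np.radians(-7.5))
ctrl.set_gripper(.075); ctrl.move_ptp([*rj,.13],q); ctrl.movel([*rj,.0195],feed=.12)
ctrl.set_gripper(.02,25); print(ctrl.current_finger_gap(),ctrl.current_grasp_force(),ctrl.current_ft_force())
ctrl.movel([*rj,.2],feed=.25)
print(ctrl.current_finger_gap(),ctrl.current_grasp_force(),ctrl.current_t())
s=viewer.snapshot("scene");cv2.imwrite("pics/s1.png",crop(s,(330,200),320,200,2)[0])
E
```

```text
0.029465520523470068 24.87992623471655 [-1.06361074  0.06445744  5.5140681 ]
0.02866996175757406 24.751110415672883 6.9667
```

View pics/s1.png

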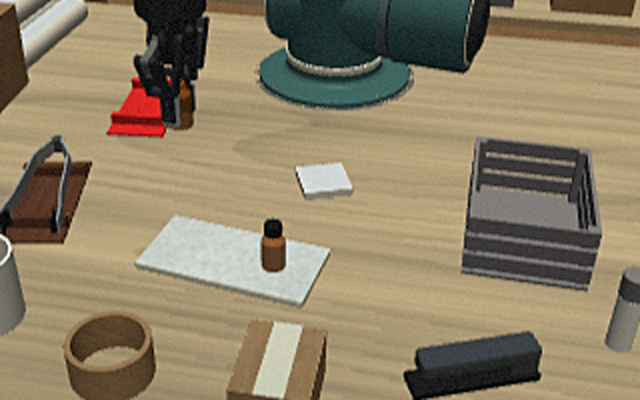

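The reject bottle is held, and the capped bottle stands undisturbed. Now I place the reject in the crate.

Run:
```python
from h import *
c=np.array([.435,.319]); q=best([*c,.2],np.radians(0))
ctrl.move_ptp([*c,.2],q); ctrl.movel([*c,.0155],feed=.15); print(ctrl.current_ft_force())
ctrl.set_gripper(.055); ctrl.movel([*c,.2],feed=.25)
s=viewer.snapshot("top");cv2.imwrite("pics/s2.png",crop(s,(330,190),320,240,2)[0])
g=np.array([.491,-.321]); psi=np.radians(15.4); ctrl.move_ptp([*g,.2],best([*g,.2],psi+np.pi/2)); ctrl.set_gripper(.085)
print(ctrl.current_t())
s=viewer.snapshot("scene");cv2.imwrite("pics/s3.png",np.hstack([crop(s,(438,205),100,100,4)[0],crop(s,(190,180),100,100,4)[0]]))
```

```text
[-0.27509061  0.51351497 -1.13480533]
13.9833
```

View pics/s3.png

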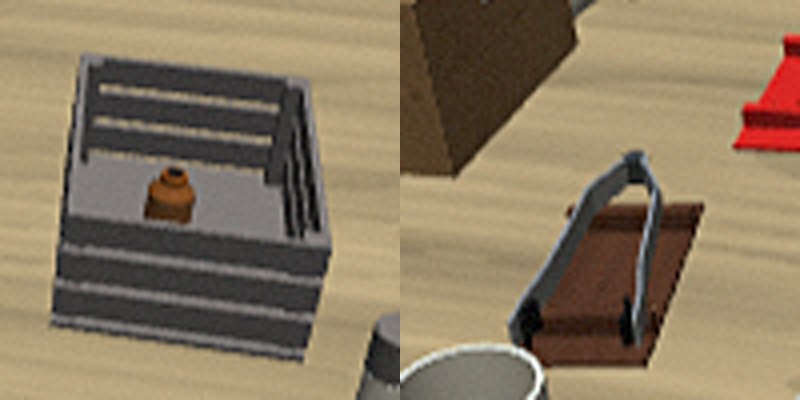

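The reject stands upright in the crate and the tongs are untouched on the rest. Now I grip the tongs.

Run:
```python
from h import *
g=np.array([.491,-.321]); 
ctrl.movel([*g,.016],feed=.14); print(ctrl.current_ft_force())
ctrl.set_gripper(.054,20); print(ctrl.current_finger_gap(),ctrl.current_grasp_force(),ctrl.current_ft_force())
ctrl.movel([*g,.19],feed=.12)
print(ctrl.current_finger_gap(),ctrl.current_grasp_force(),ctrl.current_ft_force(),ctrl.current_t())
b=np.array([.585,.0255]); psi=np.radians(20); g2=b-.1*np.array([np.cos(psi),np.sin(psi)])
ctrl.move_ptp([*g2,.19],best([*g2,.19],psi+np.pi/2))
sc=viewer.snapshot("scene");tp=viewer.snapshot("top")
import pickle;pickle.dump((sc,tp),open("s1.pkl","wb"))
A,oa=crop(tp,proj(tp,[*b,.1])[0],80,75,5);B,ob=crop(sc,proj(sc,[*b,.14])[0],80,100,5);print(oa,ob,ctrl.current_t())
W=np.zeros((500,800,3),np.uint8);W[:375,:400]=A;W[:,400:]=B;cv2.imwrite("pics/s4.png",W)
```

```text
[-0.6137056  -0.08368621 -0.42768556]
0.05383740349698473 7.386798926490883 [-1.06746842  0.90514558  4.70789049]
0.0541948276852001 5.688651352870693 [ 0.9795488  -0.18965541 -1.33189263] 17.5167
(291, 133) (265, 137) 18.8083
```

View pics/s4.png

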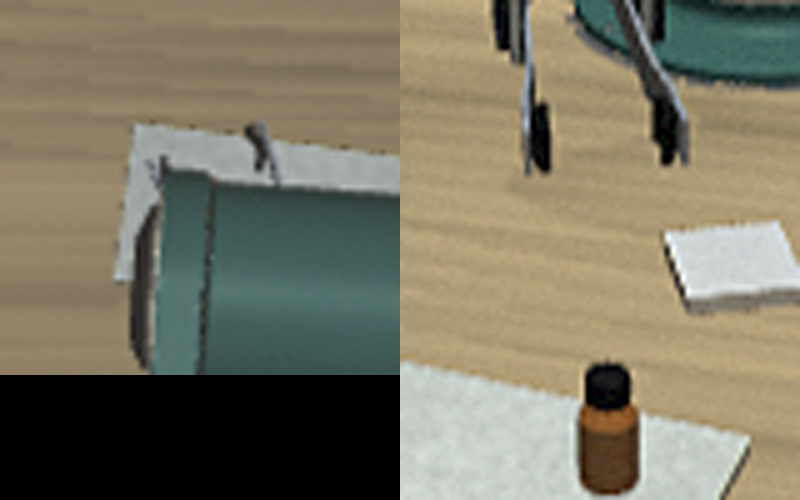

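The jaws are seen open above the bottle. In the scene view the tip bottoms are at (291,171.4) and (322,169.8), and in the top view the tips are at (342.6,157.4) and (323.6,164.4). I compare these with the expected jaw position.

Run:
```python
from h import *; import pickle
sc,tp=pickle.load(open("s1.pkl","rb"))
p=ctrl.current_tcp_pos(); psi=np.radians(20); e=np.array([np.cos(psi),np.sin(psi)]);n=np.array([-e[1],e[0]])
f=lambda X:np.array([(X[:2]-p[:2])@e,(X[:2]-p[:2])@n]).round(4)
print(p)
for s,z,a,b in ((sc,.196,(291,171.4),(322,169.8)),(tp,.218,(342.6,157.4),(323.6,164.4))):
    A,B=onplane(s,a,z),onplane(s,b,z); print(f(A),f(B),f((A+B)/2))
print(tri([sc,tp],[(291,171.4-1.5),(342.6,157.4)]))
# bottle re-fit view check: project bottle cap top / base
for P in ([.585,.0255,.076],[.585,.0255,.012]): print(proj(sc,P))
# expected tips
for sgn in (-1,1):
    for z in (.196,.218): print(sgn,z,proj(sc,[*(p[:2]+.113*e+sgn*.033*n),z]),proj(tp,[*(p[:2]+.113*e+sgn*.033*n),z]))
```

```text
[ 0.49125286 -0.00971562  0.18989164]
[ 0.1192 -0.033 ] [0.1209 0.0344] [0.1201 0.0007]
[ 0.1139 -0.034 ] [0.1136 0.0246] [ 0.1137 -0.0047]
(array([ 0.61241659, -0.00164154,  0.19841326]), np.float64(0.7056920294173779))
[[306.12646008 210.54502828]]
[[306.361451   231.85724145]]
-1 0.196 [[290.75217032 169.99111658]] [[342.00677019 158.94157927]]
-1 0.218 [[290.44939048 161.05094021]] [[342.38927688 157.79336655]]
1 0.196 [[320.81231441 168.06847252]] [[320.97763988 166.58878885]]
1 0.218 [[320.91985287 159.17697431]] [[320.95481533 165.58702046]]
```

Run:
```python
from h import *
p=ctrl.current_tcp_pos(); ctrl.movel([p[0],p[1],.088],feed=.12)
sc=viewer.snapshot("scene");b=[.585,.0255]
cv2.imwrite("pics/s5.png",crop(sc,proj(sc,[*b,.07])[0],90,75,7)[0]);print(ctrl.current_t(),ctrl.current_finger_gap(),ctrl.current_ft_force(),crop(sc,proj(sc,[*b,.07])[0],90,75,7)[1])
```

```text
19.8583 0.053874220616020436 [-1.26336851 -0.4086582  -0.95333211] (261, 175)
```

View pics/s5.png

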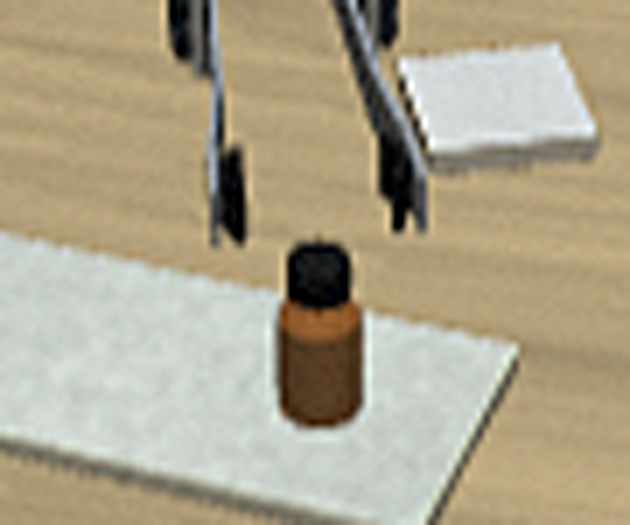

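The jaws (inner edges at crop x 245 and 380) straddle the cap (319) with about 8 mm to spare on each side. I shift 1.5 mm to +y, then descend.

Run:
```python
from h import *
p=ctrl.current_tcp_pos(); psi=np.radians(20); d=.0015*np.array([-np.sin(psi),np.cos(psi)])
ctrl.movel([p[0]+d[0],p[1]+d[1],.088],feed=.05); ctrl.movel([p[0]+d[0],p[1]+d[1],.021],feed=.08)
sc=viewer.snapshot("scene");b=[.585,.0255]
A=crop(sc,proj(sc,[*b,.04])[0],80,75,5)[0]
tp=viewer.snapshot("top"); B=crop(tp,proj(tp,[*b,.04])[0],80,75,5)[0]
cv2.imwrite("pics/s6.png",np.hstack([A,B]));print(ctrl.current_t(),ctrl.current_finger_gap(),ctrl.current_ft_force())
```

```text
21.1917 0.05402125745963434 [ 0.24957976  0.34637093 -1.75411056]
```

View pics/s6.png

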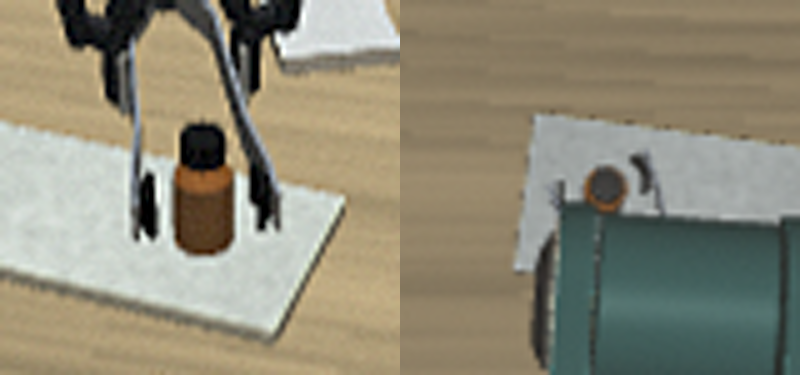

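The bottle sits midway between the jaws: cap at (606,186) in the right crop, right jaw at (641,173). Along the tongs it is within about 1 mm. Now I close and lift.

Run:
```python
from h import *
ctrl.set_gripper(.030,45); ctrl.pause(.3)
g=ctrl.current_finger_gap(); print(g,ctrl.current_grasp_force(),ctrl.current_ft_force(),ctrl.current_t())
p=ctrl.current_tcp_pos()
if .038<g<.047:
    ctrl.movel([p[0],p[1],.05],feed=.05); print(ctrl.current_finger_gap(),ctrl.current_ft_force())
    ctrl.movel([p[0],p[1],.20],feed=.1)
    ctrl.pause(1.)
    print(ctrl.current_finger_gap(),ctrl.current_grasp_force(),ctrl.current_ft_force(),ctrl.current_t())
sc=viewer.snapshot("scene");tp=viewer.snapshot("top");b=[.585,.0255]
A=crop(sc,proj(sc,[*b,.12])[0],120,120,4)[0];B=crop(tp,(310,190),80,120,4)[0]
cv2.imwrite("pics/s7.png",np.hstack([A,B]))
```

```text
0.04124694327677675 48.169941902160645 [ 0.26391273 -1.31913349  0.81457859] 21.7417
0.0416298318269596 [-0.37446095  0.20516663 -1.42447782]
0.04149233143223218 47.862955927848816 [-0.0446469  -1.00120342 -1.04136977] 25.125
```

View pics/s7.png

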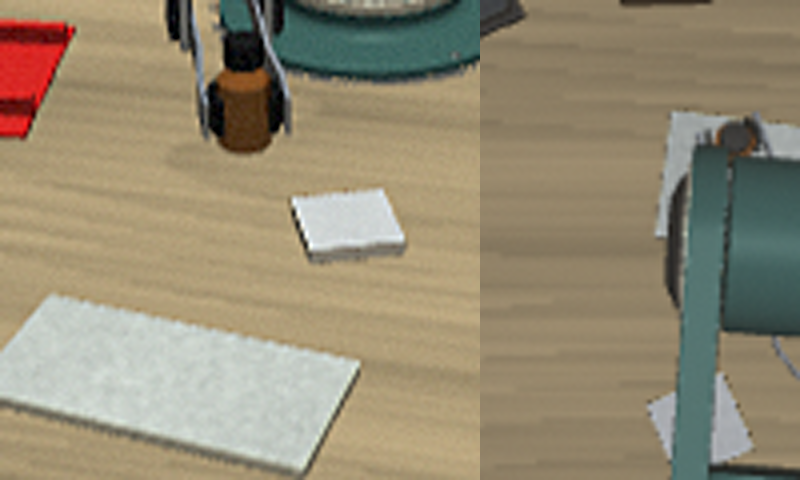

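The bottle is held upright in the tongs about 18 cm above the board. The grip is steady (gap 41.5 mm, 48 N) and the notes have not moved.

```bash
python3 -c "
from bench import ctrl
print(ctrl.job_done())"
```

```text
the job is handed in; nothing more can be done
None
```

The job is handed in: the uncapped bottle stands released in the slatted crate, and the squeezed tongs hold the capped bottle upright and still, about 18 cm above the board, at roughly 25 s of the 64 s allowed.

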